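# Set the seed-soaking timer

### The arm

A 6-joint arm with a two-finger parallel gripper is mounted at the origin on the work surface. World frame = base frame: x ahead of the robot, y to its left, z up, the work surface at z = 0. Lengths are in m, angles in rad, forces in N, time in s.
With the tool pointing down it reaches from about 0.35 to 0.775 m from the base axis. Payload 7.3 kg.
Tool frame: the origin (TCP) lies at the very end of the fingers, on their centre line; the grasp point (between the pads) lies 19 mm behind it; z points along the fingers, y is the line along which they close (so a half turn about z gives the same grasp; the last joint's range is limited). The gripper opens to 92 mm and grips with 3 to 60 N. Pads are 19 mm wide; open, the fingers measure 130 mm over their backs; the gripper's body (75 mm by 190 mm) begins 47 mm behind the grasp point.
Start: joints at [-1.384, 0.342, 1.524, -0, 1.275, -0.146], TCP at [0.172, -0.496, 0.227] pointing down, gripper open.
Joint ranges: [-2.53, 2.53], [-0.77, 2.02], [0.04, 2.7], [-1, 4.14], [0.28, 2.66], [-3.11, 3.11]. Speed limits (rad/s): [2.57, 2.57, 3.14, 3.14, 3.14, 3.14].

### API

Orientations are given as [roll, pitch, yaw] about the fixed x, y, z axes, in that order (R = Rz(yaw) Ry(pitch) Rx(roll)).
In Python, from cell import observe, read_camera, get_calibration, hand_in, search_frame gives the robot as it stands.
- The arm moves only by the tool step_arm, never from a script. Its argument "commands" is a list of rows, each an object with "translation": the shift along the tool's x, y, z in mm, a list of three; "roll": the turn about the tool's z in rad. In form: [{"translation": [x, y, z], "roll": roll}, ...]. A call has 1 to 20 rows; each row shifts and turns the commanded pose from where the row before left it, along the tool's axes as they then stand; what a row does not reach is not made up. A row lasts 1/12 s, in which the tool goes at most 41.7 mm and 7.16 degrees, less where a joint would pass 70% of its speed; a pose out of reach is approached as far as the arm can. A call is refused whole if a number of a shift passes 41.7 or a number of a turn 0.125, either way. A call with a gripper value outside its range is refused whole. "fingers" is the opening, from 0 (shut) to 1 (fully open), set as the call begins (left out, the last holds). The fingers move at their own pace and stop on an object; "grip_force" is the grip in N (left out, the last holds). Time passes only in rows, so rows that do not move let the fingers close. It gives the time, the measured TCP pose, the force, the opening and the grip force at its end, in the units of the state.
- observe(): the state, without advancing time (a new reading comes with each control period).
- read_camera(name): name is "scene" or "top" or "wrist"; returns the picture (480x640x3 uint8, red, green, blue); there is no depth.
- get_calibration(name): a dict with "camera_matrix" (3x3 intrinsics, pixels), "world_from_camera" (4x4, takes a point from camera to world coordinates). Camera axes: x right, y up, looking along -z (the intrinsics and any distortion apply to the point x, -y, -z); pixel columns grow to the right and rows downward; lengths in m; the calibration is good to about 2 mm. A picture is of the moment at which its call begins: read the wrist's pose just before it. get_calibration takes no time and is no camera call; for the wrist camera it gives the pose at the moment of the call.
- hand_in(): hands the job in; it is judged then, once.
Trained networks look in the newest picture that a camera, given by its name, has taken for a name from the list of things; names that differ only in an ending like _2 or _b are one class to them, and where a whole thing is asked for, a point or a joint stands for the part that bears it (a point fixed in the world has none). Each returns a list of dicts, best first, with "confidence" (0 to 1); they miss things now and then, are a little off and sometimes report something else, mostly with a low value. They report only what shows in the picture. A call takes as long as a camera call. They do not tell look-alikes from the thing itself.
- search_frame(camera, name): "at" ([x, y, z] in m, in world coordinates, good to about 4 mm: the middle of the surface that is visible of it).
The state is a dict: "time": time; "qpos": joint angles; "qvel": joint speeds; "joint_efforts": joint torques, N m; "tool_pos": TCP position; "tool_rot": TCP orientation; "contact_force": force on the tool from outside, world axes, zero at the start; "torque": the same for the moment, N m; "opening": finger opening in m; "grip_force": force on a finger pad.
Only numpy, scipy, OpenCV 4.12 (cv2) and the standard library are available. Lean on these libraries where they do the work, as an engineer would, in place of code of your own. Each camera call takes 0.05 s, during which the arm holds its last target. There are 200 camera calls.

### The job

A batch of seed has just gone in to soak: set the round wind-up timer on the shop counter to 5 minutes, the long mark halfway along its scale. Like all such timers it must first be wound, so twist its dial clockwise until the pointer is past the 10-minute top mark, then turn it back down to 5 minutes and let go. Do not turn the dial of the square timer.

Things in the scene. Friction and masses are not known exactly. Their poses are not given: they have to be found in the camera images.
- round_timer: Round timer: cream drum, 112 mm across, 40 mm high, stuck fast. Origin: centre of its underside. Black marks on its top face fan around the dial, one per minute, 0.12 rad apart, growing clockwise from above; the 3 long thick ones (40 to 53 mm from the axis) are 0, 5 and 10 min. 5 lies towards the body's +x, 0 is 0.6 rad anticlockwise of it, the top mark 10 is 0.6 rad clockwise.
- dial (a joint): Angle of the round timer's dial, rad, growing clockwise seen from above: 0 at the 0 mark, 0.6 at 5 minutes, 1.2 at the 10-minute top mark, 1.44 at the end stop. Starts between 0 and 0.24. Turns stiffly (about 0.06 N m), stays where it is left and does not run down. One grasp is enough for the whole twist.
- dial_grip (a point): Grip point of the round timer's dial: on its vertical turning axis, 70 mm above the counter. Dial: grey disc, 52 mm across, top at 46 mm, with an upright black bar 46 mm long, 14 mm thick, top at 86 mm. Turns with the dial: x along the bar to the pointer end, y across the bar (close the fingers along it), z up. Pointer: black tongue reaching 38 mm from the axis; white line on the bar at that end.
- other_dial_pointer (a point): Pointer tip of the square timer's dial, to be left alone: 38 mm from that dial's axis, 44 mm above the counter; x points outward along the pointer. Same dial and marks, on a square cream body 112 x 112 x 40 mm, stuck fast. One timer is left, one right of the robot's centre line, 0.3 to 0.56 m apart, either way round; a small pot and a jar (62 and 70 mm high) stand between.
There are look-alikes about, which are no part of the job. Leave any purple or turquoise look-alike of the round_timer alone.

How it is judged:
On the way:
1. the round timer's dial has been turned past the 10-minute top mark (value of joint dial above 1.2 rad), for 0.1 s.
At the end, for the whole second after the job is handed in: After having been past the 10-minute top mark, the round timer's dial stands still at 5 minutes, within 0.2 rad (11 degrees, about one and a half minutes) either way (value of joint dial between 0.4 and 0.8 rad and velocity of joint dial between -0.05 and 0.05 rad/s); the robot touches nothing.
It fails at once if the square timer's dial is turned (its pointer tip moves more than 6 mm) (distance of other_dial_pointer from where it was at the start of the episode above 0.006 m).
It also fails if it takes over 38 s, if anything falls off the work surface, if the arm or the gripper's body presses on something with over 40 N, if the wrist force passes 120 N, or if a joint passes its speed limit or range.

## Working session

There is one attempt and no reset: what is moved stays moved. The work goes in short steps, Python scripts to look and compute and a tool call to move; the robot and the scene stay as the last step left them, time stands still between calls to the robot, and variables do not carry over. Pictures are saved under pics/ and viewed, at most 10 in all, crops included, and the job is handed in when it is done.

Besides the shell and the picture viewer there is one more tool, called after "Request:" as name(argument=value, ...), one argument or row to a line, values as JSON. step_arm: Moves the arm, as the interface text tells. Its arguments: {"type":"object","properties":{"commands":{"type":"array"},"fingers":{"type":"number"},"grip_force":{"type":"number"}},"required":["commands"]}

```bash
mkdir -p pics
python3 - <<'E'
from cell import *
import cv2
for c in ["top"]:
    im=read_camera(c); cv2.imwrite(f"pics/{c}1.png",im[:,:,::-1])
    for n in ["round_timer","dial_grip","other_dial_pointer"]:
        for d in search_frame(c,n): print(c,n,d)
s=observe();print(s["time"],s["tool_pos"],s["tool_rot"],s["qpos"])
E
```

```text
top round_timer {'at': [0.4885, 0.1832, 0.0418], 'confidence': 0.89}
top round_timer {'at': [0.6698, 0.2249, 0.0394], 'confidence': 0.84}
top round_timer {'at': [0.4893, 0.3355, 0.0412], 'confidence': 0.66}
top round_timer {'at': [0.3337, 0.1141, 0.041], 'confidence': 0.57}
top round_timer {'at': [0.3358, -0.1176, 0.0419], 'confidence': 0.57}
top dial_grip {'at': [0.4842, 0.1836, 0.0459], 'confidence': 0.76}
top dial_grip {'at': [0.6673, 0.2265, 0.0471], 'confidence': 0.66}
top dial_grip {'at': [0.3334, -0.1185, 0.0486], 'confidence': 0.56}
top other_dial_pointer {'at': [0.5046, -0.2236, 0.0522], 'confidence': 0.82}
0.2 [ 0.17149443 -0.49597002  0.22632209] [-3.14071383e+00 -1.13095132e-04  3.32795049e-01] [-1.38398327e+00  3.42468452e-01  1.52460123e+00 -1.66666002e-05
  1.27540890e+00 -1.45977185e-01]
```

View pics/top1.png

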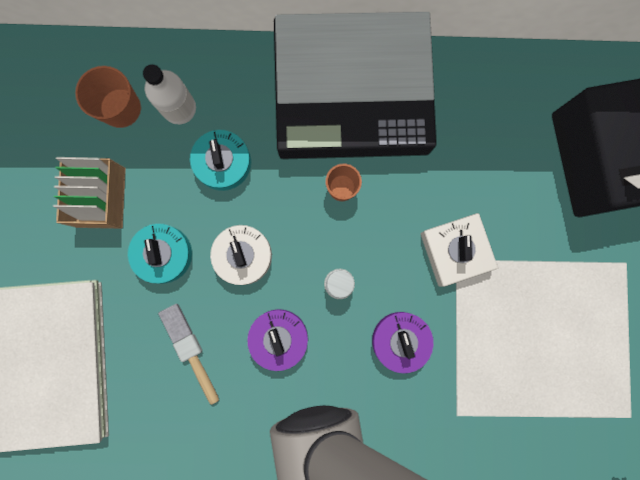

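The cream round timer is at about pixel (240,255), which is world (0.486, 0.183). The cream square one is at (460,250), on the right. Next I'll rectify a close crop to get the axis and pointer direction.

```bash
cat > h.py <<'E'
import numpy as np, cv2
from cell import *
def rect(im,c,cal,z,half=0.07,px=300):
    "metric patch at height z: up = +x, left = +y"
    K=np.array(cal["camera_matrix"]);T=np.linalg.inv(np.array(cal["world_from_camera"]))
    w=np.array([[c[0]+a*half,c[1]+b*half,z,1] for a,b in [(1,1),(1,-1),(-1,-1),(-1,1)]])
    p=(T@w.T)[:3]; q=K@(p*np.array([[1],[-1],[-1]])); q=(q[:2]/q[2]).T.astype(np.float32)
    d=np.float32([[0,0],[px,0],[px,px],[0,px]])
    return cv2.warpPerspective(im,cv2.getPerspectiveTransform(q,d),(px,px),flags=cv2.INTER_CUBIC)
E
python3 - <<'E'
from h import *
im=cv2.imread("pics/top1.png");cal=get_calibration("top")
print(cal)
c=(0.486,0.183)
a=[rect(im,c,cal,z,px=390) for z in (0.04,0.086)]
for x in a: cv2.circle(x,(195,195),2,(0,0,255),-1); cv2.circle(x,(195,195),156,(0,0,255),1)
cv2.imwrite("pics/r1.png",np.hstack(a))
E
```

```text
{'camera_matrix': array([[504.28111932,   0.        , 329.10297431],
       [  0.        , 504.28111932, 243.19769624],
       [  0.        ,   0.        ,   1.        ]]), 'world_from_camera': array([[ 0.01576214,  0.99669659, -0.07967096,  0.43851481],
       [-0.9995476 ,  0.01774817,  0.02428146,  0.04451783],
       [ 0.02561526,  0.07925219,  0.99652544,  0.98844281],
       [ 0.        ,  0.        ,  0.        ,  1.        ]])}
```

View pics/r1.png

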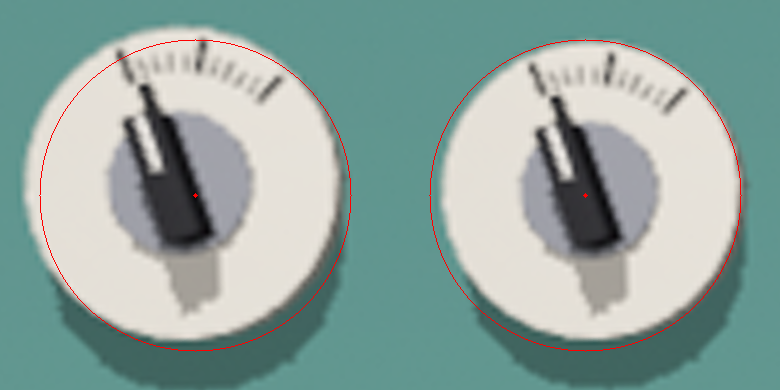

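Read from the patch: the axis is at about (0.490, 0.188) and the pointer yaw at about +0.37 rad. The 0 mark is at −26° and the 10 mark at +43° clockwise of +x, so the dial starts at about 0.08 rad. I'll move above it by an outer path, with the half-turned grasp so the last joint has room.

Request:
step_arm(
  commands=[
    {"translation":[30.4,-17.6,0],"roll":0},
    {"translation":[30.4,-17.6,0],"roll":0},
    {"translation":[30.4,-17.6,0],"roll":0},
    {"translation":[30.4,-17.6,0],"roll":0},
    {"translation":[30.4,-17.6,0],"roll":0},
    {"translation":[30.4,-17.6,0],"roll":0},
    {"translation":[30.4,-17.6,0],"roll":0},
    {"translation":[30.4,-17.6,0],"roll":0},
    {"translation":[30.4,-17.6,0],"roll":0},
    {"translation":[30.4,-17.6,0],"roll":0},
    {"translation":[30.4,-17.6,0],"roll":0},
    {"translation":[30.4,-17.6,0],"roll":0},
    {"translation":[30.4,-17.6,0],"roll":0},
  ],
  fingers=1,
)

```text
time: 1.28
tool_pos: [0.4711, -0.1493, 0.2267]
tool_rot: [3.141, 0.0, 0.333]
contact_force: [-0.2, -1.0, -0.1]
opening: 0.092
grip_force: 0.0
```

Request:
step_arm(
  commands=[
    {"translation":[12.9,-31.3,0],"roll":0},
    {"translation":[12.9,-31.3,0],"roll":0},
    {"translation":[12.9,-31.3,0],"roll":0},
    {"translation":[12.9,-31.3,0],"roll":0},
    {"translation":[12.9,-31.3,0],"roll":0},
    {"translation":[12.9,-31.3,0],"roll":0},
    {"translation":[12.9,-31.3,0],"roll":0},
    {"translation":[12.9,-31.3,0],"roll":0},
    {"translation":[12.9,-31.3,0],"roll":0},
    {"translation":[12.9,-31.3,0],"roll":0},
    {"translation":[0,0,0],"roll":0},
    {"translation":[0,0,0],"roll":0},
  ],
)

```text
time: 2.28
tool_pos: [0.4895, 0.1884, 0.2263]
tool_rot: [3.141, 0.001, 0.336]
contact_force: [-0.7, -0.5, -0.4]
opening: 0.0919
grip_force: 0.0
```

Request:
step_arm(
  commands=[
    {"translation":[0,0,0],"roll":-0.12},
    {"translation":[0,0,0],"roll":-0.12},
    {"translation":[0,0,0],"roll":-0.12},
    {"translation":[0,0,0],"roll":-0.12},
    {"translation":[0,0,0],"roll":-0.12},
    {"translation":[0,0,0],"roll":-0.12},
    {"translation":[0,0,0],"roll":-0.12},
    {"translation":[0,0,0],"roll":-0.12},
    {"translation":[0,0,0],"roll":-0.12},
    {"translation":[0,0,0],"roll":-0.12},
    {"translation":[0,0,0],"roll":-0.12},
    {"translation":[0,0,0],"roll":-0.12},
    {"translation":[0,0,0],"roll":-0.12},
  ],
)

```text
time: 3.37
tool_pos: [0.49, 0.1854, 0.2266]
tool_rot: [-3.141, 0.001, 1.897]
contact_force: [0.5, -0.2, -0.3]
opening: 0.0921
grip_force: 0.0
```

Request:
step_arm(
  commands=[
    {"translation":[0,0,0],"roll":-0.12},
    {"translation":[0,0,0],"roll":-0.12},
    {"translation":[0,0,0],"roll":-0.12},
    {"translation":[0,0,0],"roll":-0.12},
    {"translation":[0,0,0],"roll":-0.12},
    {"translation":[0,0,0],"roll":-0.12},
    {"translation":[0,0,0],"roll":-0.12},
    {"translation":[0,0,0],"roll":-0.12},
    {"translation":[0,0,0],"roll":-0.12},
    {"translation":[0,0,0],"roll":-0.12},
    {"translation":[0,0,0],"roll":-0.12},
    {"translation":[0,0,0],"roll":-0.12},
    {"translation":[0,0,0],"roll":-0.12},
    {"translation":[0,0,0],"roll":0},
    {"translation":[0,0,0],"roll":0},
  ],
)

```text
time: 4.62
tool_pos: [0.49, 0.1859, 0.2266]
tool_rot: [-3.141, -0.0, -2.835]
contact_force: [-0.5, -0.3, 0.2]
opening: 0.0919
grip_force: 0.0
```

Run:
```python
from h import *
s=observe();cal=get_calibration("wrist");im=read_camera("wrist")[:,:,::-1]
print(s["time"],s["tool_pos"],s["tool_rot"],s["qpos"],cal["world_from_camera"][:3,3])
c=(0.490,0.188)
a=[rect(im,c,cal,z,px=390) for z in (0.04,0.086)]
for x in a: cv2.circle(x,(195,195),2,(0,0,255),-1); cv2.circle(x,(195,195),156,(0,0,255),1)
cv2.imwrite("pics/r2.png",np.hstack(a));cv2.imwrite("pics/w2.png",im)
```

```text
4.6167 [0.49001698 0.18594543 0.2266392 ] [-3.14128309e+00 -3.58638886e-04 -2.83541349e+00] [ 2.16598382e-01  3.40691509e-01  1.52633269e+00 -3.55870348e-04
  1.27489798e+00 -1.66027333e+00] [0.41949083 0.16240952 0.3845178 ]
```

View pics/r2.png

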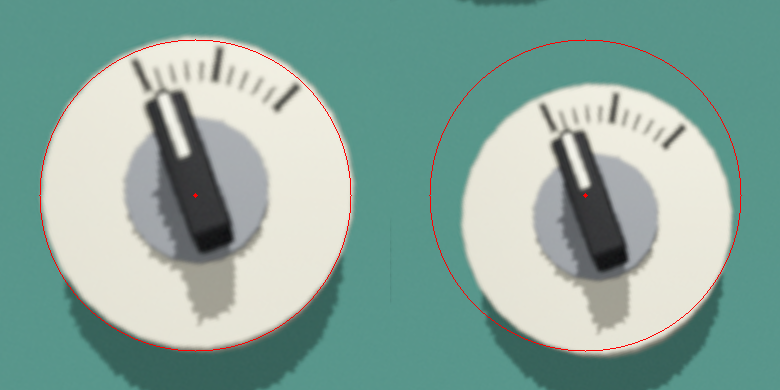

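The centre is confirmed at (0.490, 0.187), and the bar yaw is about 0.34 (dial about 0.10 rad). I'll make a small correction, descend and close the fingers.

Request:
step_arm(
  commands=[
    {"translation":[0,1.2,0],"roll":-0.035},
    {"translation":[0,0,20],"roll":0},
    {"translation":[0,0,20],"roll":0},
    {"translation":[0,0,20],"roll":0},
    {"translation":[0,0,20],"roll":0},
    {"translation":[0,0,20],"roll":0},
    {"translation":[0,0,20],"roll":0},
    {"translation":[0,0,20],"roll":0},
    {"translation":[0,0,20],"roll":0},
    {"translation":[0,0,13],"roll":0},
    {"translation":[0,0,0],"roll":0},
    {"translation":[0,0,0],"roll":0},
  ],
)

```text
time: 5.67
tool_pos: [0.4894, 0.1879, 0.0534]
tool_rot: [3.142, -0.001, -2.798]
contact_force: [0.3, -0.7, 0.3]
opening: 0.0917
grip_force: 0.0
```

Request:
step_arm(
  commands=[
    {"translation":[0,0,0],"roll":0},
    {"translation":[0,0,0],"roll":0},
    {"translation":[0,0,0],"roll":0},
    {"translation":[0,0,0],"roll":0},
    {"translation":[0,0,0],"roll":0},
    {"translation":[0,0,0],"roll":0},
    {"translation":[0,0,0],"roll":0},
    {"translation":[0,0,0],"roll":0},
    {"translation":[0,0,0],"roll":0},
    {"translation":[0,0,0],"roll":0},
    {"translation":[0,0,0],"roll":0},
    {"translation":[0,0,0],"roll":0},
  ],
  fingers=0,
  grip_force=30,
)

```text
time: 6.67
tool_pos: [0.4896, 0.1882, 0.0536]
tool_rot: [-3.141, -0.0, -2.795]
contact_force: [-0.3, 0.4, -0.2]
opening: 0.0158
grip_force: 0.0
```

Opening is 15.8 mm and the fingers are still closing, so I'll wait a little.

Request:
step_arm(
  commands=[
    {"translation":[0,0,0],"roll":0},
    {"translation":[0,0,0],"roll":0},
    {"translation":[0,0,0],"roll":0},
    {"translation":[0,0,0],"roll":0},
  ],
)

```text
time: 7.0
tool_pos: [0.4897, 0.1881, 0.0537]
tool_rot: [-3.141, -0.0, -2.795]
contact_force: [-0.4, -1.2, -0.3]
opening: 0.0143
grip_force: 30.0
```

Gripped at 14.3 mm. Now I'll twist clockwise (+roll) by 1.26 rad.

Request:
step_arm(
  commands=[
    {"translation":[0,0,0],"roll":0.07},
    {"translation":[0,0,0],"roll":0.07},
    {"translation":[0,0,0],"roll":0.07},
    {"translation":[0,0,0],"roll":0.07},
    {"translation":[0,0,0],"roll":0.07},
    {"translation":[0,0,0],"roll":0.07},
    {"translation":[0,0,0],"roll":0.07},
    {"translation":[0,0,0],"roll":0.07},
    {"translation":[0,0,0],"roll":0.07},
    {"translation":[0,0,0],"roll":0.07},
    {"translation":[0,0,0],"roll":0.07},
    {"translation":[0,0,0],"roll":0.07},
    {"translation":[0,0,0],"roll":0.07},
    {"translation":[0,0,0],"roll":0.07},
    {"translation":[0,0,0],"roll":0.07},
    {"translation":[0,0,0],"roll":0.07},
    {"translation":[0,0,0],"roll":0.07},
    {"translation":[0,0,0],"roll":0.07},
    {"translation":[0,0,0],"roll":0},
    {"translation":[0,0,0],"roll":0},
  ],
)

```text
time: 8.67
tool_pos: [0.4899, 0.1888, 0.0537]
tool_rot: [3.14, -0.0, 2.229]
contact_force: [1.9, 3.6, -2.0]
opening: 0.0142
grip_force: 30.0
```

Run:
```python
from h import *
s=observe();cal=get_calibration("wrist");im=read_camera("wrist")[:,:,::-1]
print(s["time"],s["tool_rot"],s["torque"],s["opening"])
a=rect(im,(0.490,0.188),cal,.04,px=390)
t=rect(read_camera("top")[:,:,::-1],(0.490,0.188),get_calibration("top"),.04,px=390)
cv2.imwrite("pics/r3.png",np.hstack([a,t]))
```

```text
8.6667 [ 3.14037068e+00 -2.47833690e-04  2.22948943e+00] [ 0.66108034 -0.48034166 -0.0998202 ] 0.014196289083786763
```

View pics/r3.png

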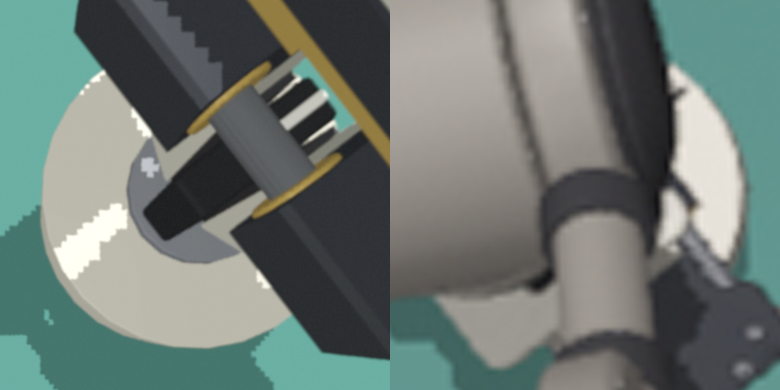

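The dial followed the fingers. Bar yaw is −0.91 rad, which is about 9° past the 10 mark (dial about 1.35). Now back by 0.75 rad to the 5 mark, then release.

Request:
step_arm(
  commands=[
    {"translation":[0,0,0],"roll":-0.075},
    {"translation":[0,0,0],"roll":-0.075},
    {"translation":[0,0,0],"roll":-0.075},
    {"translation":[0,0,0],"roll":-0.075},
    {"translation":[0,0,0],"roll":-0.075},
    {"translation":[0,0,0],"roll":-0.075},
    {"translation":[0,0,0],"roll":-0.075},
    {"translation":[0,0,0],"roll":-0.075},
    {"translation":[0,0,0],"roll":-0.075},
    {"translation":[0,0,0],"roll":-0.075},
    {"translation":[0,0,0],"roll":0},
    {"translation":[0,0,0],"roll":0},
    {"translation":[0,0,0],"roll":0},
  ],
)

```text
time: 9.85
tool_pos: [0.4896, 0.1884, 0.0537]
tool_rot: [3.141, 0.0, 2.976]
contact_force: [1.8, 4.1, -2.7]
opening: 0.0138
grip_force: 30.0
```

Request:
step_arm(
  commands=[
    {"translation":[0,0,0],"roll":0},
    {"translation":[0,0,0],"roll":0},
    {"translation":[0,0,0],"roll":0},
    {"translation":[0,0,0],"roll":0},
    {"translation":[0,0,0],"roll":0},
    {"translation":[0,0,0],"roll":0},
    {"translation":[0,0,0],"roll":0},
    {"translation":[0,0,0],"roll":0},
    {"translation":[0,0,0],"roll":0},
    {"translation":[0,0,0],"roll":0},
    {"translation":[0,0,-20],"roll":0},
    {"translation":[0,0,-20],"roll":0},
    {"translation":[0,0,-20],"roll":0},
    {"translation":[0,0,-20],"roll":0},
    {"translation":[0,0,-20],"roll":0},
    {"translation":[0,0,-20],"roll":0},
    {"translation":[0,0,-20],"roll":0},
    {"translation":[0,0,-20],"roll":0},
    {"translation":[0,0,0],"roll":0},
    {"translation":[0,0,0],"roll":0},
  ],
  fingers=0.7,
)

```text
time: 11.52
tool_pos: [0.49, 0.1884, 0.2145]
tool_rot: [3.141, 0.002, 2.978]
contact_force: [-0.1, 0.8, 0.0]
opening: 0.0641
grip_force: 0.0
```

Run:
```python
from h import *
cal=get_calibration("wrist");im=read_camera("wrist")[:,:,::-1];s=observe()
print(s["time"],s["tool_pos"],s["tool_rot"],s["contact_force"])
cv2.imwrite("pics/r4.png",rect(im,(0.490,0.188),cal,.04,px=390))
```

```text
11.5667 [0.48934111 0.18820503 0.2133395 ] [-3.14141281e+00 -1.81340070e-04  2.97783538e+00] [-0.73578266  1.0994544   0.04770916]
```

View pics/r4.png

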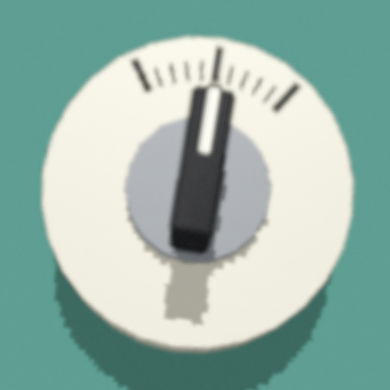

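The pointer lines up with the middle long mark (5 minutes), and the gripper is clear of the dial.

```bash
python3 -c "
from cell import *
print(hand_in())"
```

```text
the job is handed in; nothing more can be done
None
```

I wound the round timer to about 1.35 rad, past its 10-minute mark, then set it back to 5 minutes and released it; the last picture shows the pointer on the 5 mark, the square timer was left alone, and the job was handed in at about 11.6 s.

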